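# Unstack the bench oddments into their dishes

## Task

Take the pile on the mat apart from the top down, one piece at a time, and lay each piece flat and right way up in the round dish that just fits it, smallest piece in the smallest dish and so on; put each piece in its dish before you lift the next. Do not tip anything over, and leave the eyepiece and the screw jar standing where they are.

Things in the scene. Friction and masses are not known exactly. Their poses are not given: they have to be found in the camera images.
- nut_mid (a point): round knurled brass thumb nut, top of the pile: 22 mm diameter over the lower 14.5 mm, a 17 mm collar above that, 18 mm high in all. The point is its centre, 9 mm above its underside; z is up its axis.
- loupe_mid (a point): folded pocket loupe lying flat, second from the top: two round pale covers, 32 mm diameter and 2 mm thick, with a narrower black body (24 mm) between, 14 mm high. The point is its centre, 7 mm above its underside; z is up.
- ring_mid (a point): black metal camera mount ring lying flat, third from the top: 43 mm diameter at the bottom, narrowing in steps to about 37 mm at the top, 14 mm high. The point is its centre, 7 mm above its underside; z is up its axis.
- tin_mid (a point): flat round pale tin with a press lid, bottom of the pile, standing on the mat: 56 mm diameter; the flat of the lid on which the ring rests is 18 mm above its underside, the lid's edge 20 mm. The point is on its axis, 9 mm above its underside; z is up its axis. Between the mat with the pile and the white board with the dishes stands a fixed grey drawer cabinet, 170 mm high, near x 0.54, y 0.11 m: carry the pieces above or in front of it.
- dish_a_floor (a point): the smallest of four dishes: round aluminium dish with a thin black rubber floor, fixed on a white board on the side bench; clear inside diameter 30 mm, outside 36 mm, rim 6 mm above the board. The point is the centre of its inner floor, 2 mm above the board. It is for the brass thumb nut. The dishes differ only in size and stand in any arrangement.
- dish_b_floor (a point): the second smallest of four dishes: round aluminium dish with a thin black rubber floor, fixed on a white board on the side bench; clear inside diameter 41 mm, outside 47 mm, rim 6 mm above the board. The point is the centre of its inner floor, 2 mm above the board. It is for the loupe. The dishes differ only in size and stand in any arrangement.
- dish_c_floor (a point): the second largest of four dishes: round aluminium dish with a thin black rubber floor, fixed on a white board on the side bench; clear inside diameter 51 mm, outside 57 mm, rim 6 mm above the board. The point is the centre of its inner floor, 2 mm above the board. It is for the black ring. The dishes differ only in size and stand in any arrangement.
- dish_d_floor (a point): the largest of four dishes: round aluminium dish with a thin black rubber floor, fixed on a white board on the side bench; clear inside diameter 64 mm, outside 70 mm, rim 6 mm above the board. The point is the centre of its inner floor, 2 mm above the board. It is for the tin. The dishes differ only in size and stand in any arrangement.
- eyepiece_mid (a point): bystander: black microscope eyepiece standing on its narrow tube on the white board among the dishes, 39 mm diameter, 49 mm high, loose. The point is its centre, half-way up. Not to be moved.
- jar_mid (a point): bystander: small clear jar of screws with a yellow lid standing behind the pile, 41 mm diameter, 43 mm high, loose. The point is its centre, half-way up. Not to be moved.
Mind the look-alikes: they are no part of the job. Leave any blue or orange look-alike of the part that bears tin_mid alone.

How it is judged:
By the outcome, as a careful person would: the job done as asked, in the order asked, and still so for the second after the job is handed in, with the robot touching nothing.
It also fails if it takes over 136 s, if anything falls off the work surface, if the arm or the gripper's body presses on something with over 40 N, if the wrist force passes 120 N, or if a joint passes its speed limit or range.

## Robot

A 6-joint arm with a two-finger parallel gripper is mounted at the origin on a cart in front of the work surface, level with it; the furniture and walls round the work are solid. World frame = base frame: x ahead of the robot, y to its left, z up, the work surface at z = 0. Lengths are in m, angles in rad, forces in N, time in s.
With the tool pointing down it reaches from about 0.275 to 0.825 m from the base axis. Payload 5.2 kg.
Tool frame: the origin (TCP) lies at the centre of the arm's flange, where the gripper is bolted on; the fingertips stand 186 mm ahead of it and the grasp point (between the pads) lies 167 mm ahead of it; y points along the fingers, z is the direction in which the jaws open and shut, and the axes are right-handed (so a half turn about y gives the same grasp; the last joint's range is limited). The gripper opens to 93 mm and grips with 3 to 60 N. Pads are 15 mm wide; open, the fingers measure 128 mm over their backs; the gripper's body (75 mm by 188 mm) begins 65 mm behind the grasp point.
Start: joints at [-1.544, 0.259, 1.535, -0, 1.348, -0.203], TCP at [0.125, -0.536, 0.405] pointing down, gripper open.
Joint ranges: [-3.14, 3.14], [-0.91, 2.08], [0.19, 2.58], [-1.22, 4.36], [0.22, 2.71], [-3.12, 3.12]. Speed limits (rad/s): [2.57, 2.57, 3.14, 3.14, 3.14, 3.14].

## Interface

Orientations are given as [roll, pitch, yaw] about the fixed x, y, z axes, in that order (R = Rz(yaw) Ry(pitch) Rx(roll)).
In Python, from bench import manip, move_gripper, eyes, status gives the robot as it stands. Calls block until the motion is done:
- manip.goto(position, orientation): joint-space move of the TCP to a pose.
- manip.line_to(position, attitude=None, speed=0.15): straight line of the TCP; attitude=None keeps the orientation; speed is the mean speed in m/s.
- manip.set_joints(angles): joint-space move.
- move_gripper(opening, strength=None): opening from 0.0 (shut) to 1.0 (fully open); strength is the grip in N (None keeps the last); returns when the fingers have stopped.
- manip.pause(seconds).
- manip.solve_ik(position, orientation): joint angles nearest the present ones, or None.
- eyes.grab_frame(name): name is "scene" or "top" or "wrist"; returns a dict with "color" (400x640x3 uint8, red, green, blue), "mtx" (3x3 intrinsics, pixels), "cam_to_world" (4x4, takes a point from camera to world coordinates); the wrist camera has in their place "hand_eye" (4x4, takes a point from camera to tool coordinates, whose origin is the TCP and whose axes are the tool frame's). Camera axes: x right, y up, looking along -z (the intrinsics and any distortion apply to the point x, -y, -z); pixel columns grow to the right and rows downward; lengths in m; the calibration is good to about 2 mm. A picture is of the moment at which its call begins: read the wrist's pose just before it. There is no depth.
A pose or a line that the arm cannot do raises manip.Unreachable and nothing moves.
- manip.job_done(): hands the job in, once; it reports no verdict.
Readings, each from a call of its own:
- status.current_time_s(): time.
- status.current_joint_positions(): joint angles.
- status.current_joint_vel(): joint speeds.
- status.current_joint_efforts(): joint torques, N m.
- status.current_tcp_pos(): TCP position.
- status.current_tcp_rot(): TCP orientation.
- status.current_wrist_force(): force on the tool from outside, world axes, zero at the start.
- status.current_wrist_torque(): the same for the moment, N m.
- status.current_opening(): opening from 0.0 (shut) to 1.0 (fully open).
Only numpy, scipy, OpenCV 4.12 (cv2) and the standard library are available. Lean on these libraries where they do the work, as an engineer would, in place of code of your own. Each camera call takes 0.05 s, during which the arm holds its last target. There are 200 camera calls.

## Working session

There is one attempt and no reset: what is moved stays moved. The work goes in short steps, each a Python script; the robot and the scene stay as the last script left them, time stands still between calls to the robot, and variables do not carry over. Pictures are saved under pics/ and viewed, about 12 in all and at most 16, crops included, and the job is handed in when it is done.

```bash
mkdir -p pics; ls; python3 - <<'E'
from bench import manip, move_gripper, eyes, status
import cv2, numpy as np
for n in ("scene","top"):
    f=eyes.grab_frame(n); cv2.imwrite(f"pics/{n}0.png",f["color"][:,:,::-1])
    print(n,np.round(f["mtx"],1).tolist(),np.round(f["cam_to_world"],4).tolist(),[k for k in f])
f=eyes.grab_frame("wrist");print(np.round(f["mtx"],1).tolist(),np.round(f["hand_eye"],4).tolist(),[k for k in f])
print({k:f[k] for k in f if k not in("color",)}.keys())
print(status.current_tcp_pos(),status.current_tcp_rot(),status.current_opening(),status.current_time_s())
E
```

```text
pics
scene [[435.4, 0.0, 317.4], [0.0, 435.4, 199.3], [0.0, 0.0, 1.0]] [[-0.887, 0.2291, -0.4009, 0.1161], [-0.4616, -0.4158, 0.7836, 0.9338], [0.0128, 0.8801, 0.4746, 0.6301], [0.0, 0.0, 0.0, 1.0]] ['color', 'mtx', 'cam_to_world']
top [[473.8, 0.0, 321.5], [0.0, 473.8, 192.8], [0.0, 0.0, 1.0]] [[0.0057, 0.9945, -0.1045, 0.4457], [-0.9999, 0.0047, -0.0095, 0.0088], [-0.009, 0.1045, 0.9945, 1.3245], [0.0, 0.0, 0.0, 1.0]] ['color', 'mtx', 'cam_to_world']
[[286.8, 0.0, 321.8], [0.0, 286.8, 192.5], [0.0, 0.0, 1.0]] [[-0.0004, -0.9619, -0.2733, -0.0752], [0.0011, 0.2733, -0.9619, 0.0201], [1.0, -0.0007, 0.0009, -0.0005], [0.0, 0.0, 0.0, 1.0]] ['color', 'mtx', 'hand_eye']
dict_keys(['mtx', 'hand_eye'])
[ 0.12527869 -0.53538908  0.40411048] [-1.57216032e+00  2.71961381e-04 -2.91182415e+00] 0.9975748521445033 0.15
```

View pics/scene0.png

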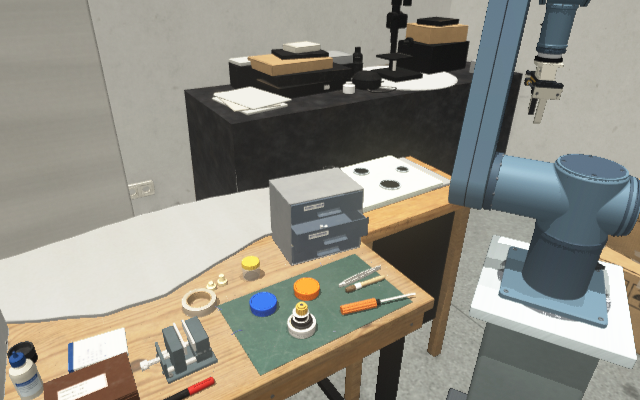

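View pics/top0.png

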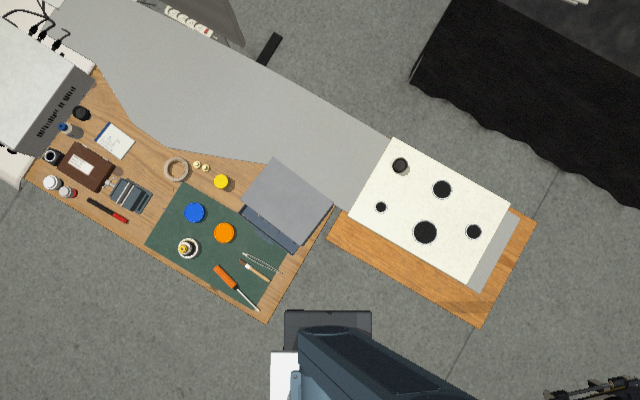

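The top view shows the pile at (188,248), with the blue look-alike at (194,212) and the orange one at (224,232). The jar is at (221,182) and the cabinet at about (287,200). On the board I see dishes at (381,208), (474,232), (442,190) and (425,232), and the eyepiece at (400,165). Next I'll measure them and check the board height.

```bash
cat > h.py <<'E'
from bench import manip, move_gripper, eyes, status
import cv2, numpy as np
from scipy.spatial.transform import Rotation as Ro
def grab(n):
    if n=="wrist":
        p=np.array(status.current_tcp_pos()); R=Ro.from_euler('xyz',status.current_tcp_rot()).as_matrix()
        f=eyes.grab_frame(n); T=np.eye(4);T[:3,:3]=R;T[:3,3]=p
        f["T"]=T@f["hand_eye"]
    else:
        f=eyes.grab_frame(n); f["T"]=np.array(f["cam_to_world"])
    return f
def ray(f,uv):
    d=np.linalg.inv(f["mtx"])@[uv[0],uv[1],1.]; d=np.array([d[0],-d[1],-d[2]])
    return f["T"][:3,3], f["T"][:3,:3]@d
def onz(f,uv,z):
    o,d=ray(f,uv); return o+d*(z-o[2])/d[2]
def proj(f,P):
    c=np.linalg.inv(f["T"])@np.append(P,1); q=f["mtx"]@[c[0],-c[1],-c[2]]; return q[:2]/q[2]
def tri(obs):
    A=np.zeros((3,3));b=np.zeros(3)
    for f,uv in obs:
        o,d=ray(f,uv); d=d/np.linalg.norm(d); M=np.eye(3)-np.outer(d,d); A+=M;b+=M@o
    P=np.linalg.solve(A,b); return P,[np.round(proj(f,P)-uv,1).tolist() for f,uv in obs]
def save(f,name,box=None,k=1):
    im=f["color"][:,:,::-1]
    if box: x0,y0,x1,y1=box; im=im[y0:y1,x0:x1]
    cv2.imwrite("pics/"+name,cv2.resize(im,None,fx=k,fy=k,interpolation=cv2.INTER_CUBIC))
def ells(f,mask,box,amin=15):
    x0,y0,x1,y1=box; m=mask[y0:y1,x0:x1].astype(np.uint8)
    cs,_=cv2.findContours(m,cv2.RETR_EXTERNAL,cv2.CHAIN_APPROX_NONE); out=[]
    for c in cs:
        if cv2.contourArea(c)>amin and len(c)>=5:
            e=cv2.fitEllipse(c); out.append((e[0][0]+x0,e[0][1]+y0,e[1][0],e[1][1]))
    return out
E
python3 - <<'E'
from h import *
t=grab("top"); s=grab("scene")
g=t["color"].max(2)
for e in ells(t,g<100,(350,140,512,285)): print("top",np.round(e,1),np.round(onz(t,e[:2],0),3))
g=s["color"].max(2)
for e in ells(s,g<110,(345,155,450,205)): print("scene",np.round(e,1),np.round(onz(s,e[:2],0),3))
for n,uv in dict(pile=(188,248),blue=(194,212),orange=(224,232),jar=(221,182)).items(): print(n,onz(t,uv,0.02).round(3))
a=s["color"][285:345,270:330,::-1]; b=s["color"][150:210,340:460,::-1]; c=t["color"][225:270,165:210,::-1]
r=lambda i,w,h: cv2.resize(i,(w,h),interpolation=cv2.INTER_CUBIC)
cv2.imwrite("pics/c1.png",np.vstack([np.hstack([r(a,360,360),r(c,360,360)]),r(b,720,360)[:230]]))
E
```

```text
top [473.4 231.3  12.8  13.2] [ 0.479 -0.401  0.   ]
top [424.7 231.8  20.9  21.6] [ 0.477 -0.266  0.   ]
top [380.5 206.6   8.4   9.1] [ 0.547 -0.144  0.   ]
top [441.7 189.1  16.1  16.7] [ 0.597 -0.316  0.   ]
top [399.5 165.   13.4  14.9] [ 0.665 -0.198  0.   ]
scene [353.7 198.1  13.4  20.1] [ 0.554 -0.167  0.   ]
scene [389.7 183.8   5.6  17. ] [ 0.49  -0.316  0.   ]
scene [360.9 170.4   3.3  12.7] [ 0.613 -0.368  0.   ]
scene [428.6 161.8  16.4  65.1] [ 0.425 -0.56   0.   ]
scene [354.2 159.    8.4  51.7] [ 0.674 -0.451  0.   ]
pile [0.429 0.386 0.02 ]
blue [0.528 0.373 0.02 ]
orange [0.473 0.289 0.02 ]
jar [0.612 0.301 0.02 ]
```

View pics/c1.png

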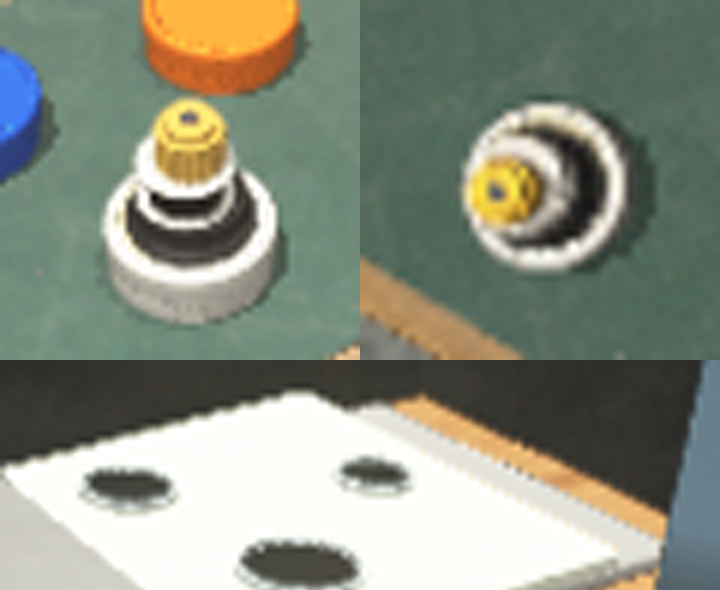

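The board lies below z = 0 (the dishes look small, and the two cameras disagree at z = 0). I'll triangulate the dishes, then look with the wrist camera on the way to the pile.

```bash
python3 - <<'E'
from h import *
t=grab("top"); s=grab("scene")
for n,a,b in [("D",(424.7,231.8),(389.7,183.8)),("C",(441.7,189.1),(360.9,170.4)),("B",(473.4,231.3),(402.2,168.8))]:
    print(n,[np.round(x,4) for x in tri([(t,a),(s,b)])])
t0=status.current_time_s()
def look(p,yaw,name):
    manip.goto(p,[-np.pi/2,0,yaw]); manip.pause(0.3)
    f=grab("wrist"); save(f,name); np.savez("pics/"+name[:-4],T=f["T"],mtx=f["mtx"],color=f["color"])
    print(name,status.current_tcp_pos(),np.round(status.current_joint_positions(),2),status.current_time_s())
look([.50,-.30,.30],-1.9,"w1.png")
look([.52,-.26,.30],-1.9+np.pi/2,"w2.png")
E
```

```text
D [array([ 0.4751, -0.261 ,  0.0275]), array([[ 0.2,  0.5],
       [-0.5, -0. ]])]
C [array([ 0.5924, -0.3095,  0.0283]), array([[ 0.2,  0.4],
       [-0.4, -0. ]])]
B [array([ 0.477 , -0.3938,  0.0261]), array([[ 0.2,  0.6],
       [-0.5, -0. ]])]
w1.png [ 0.49971726 -0.30049566  0.30011885] [-0.73  0.4   1.6  -0.    1.14 -0.4 ] 2.3667
w2.png [ 0.51996995 -0.26009832  0.30000562] [-0.66  0.4   1.6  -0.    1.14 -1.9 ] 4.0583
```

View pics/w1.png

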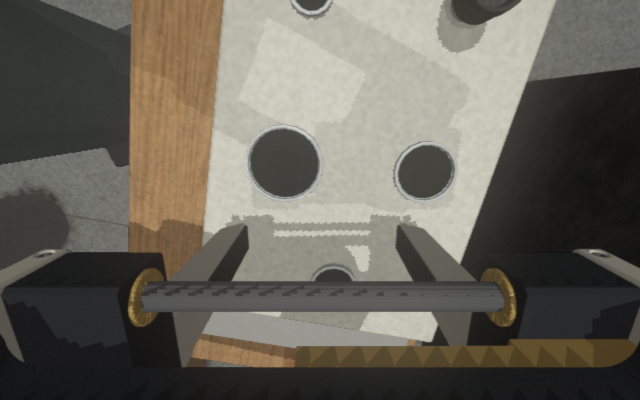

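View pics/w2.png

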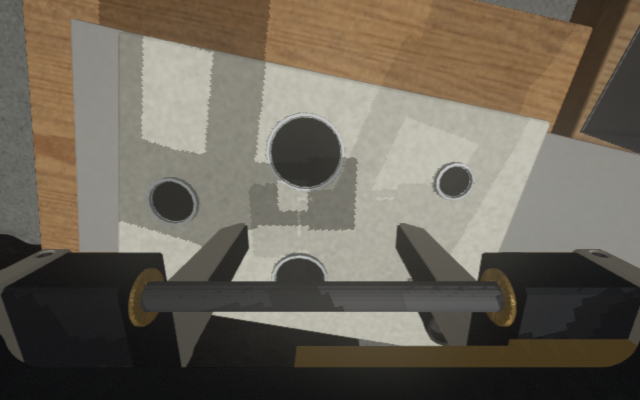

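The wrist views show D at w1 (284,162) and w2 (305,151), C at w1 (424,172), B at w2 (173,201) and A at w2 (454,181). The eyepiece is at the top right of w1. The dishes rest at about z = +0.027. I'll refine these, then look at the pile.

```bash
python3 - <<'E'
from h import *
F={n:dict(np.load(f"pics/{n}.npz")) for n in("w1","w2")}
t=grab("top"); 
C={}
for n,bx in (("w1",[(235,110,335,215),(385,130,465,210)]),("w2",[(260,100,350,200),(140,165,205,235),(430,155,480,205)])):
    f=F[n]; g=f["color"].max(2)
    for b in bx:
        for e in ells(f,g<75,b,200): print(n,np.round(e,1),onz(f,e[:2],.0275).round(4)); C.setdefault(n,[]).append(e[:2])
print("D",tri([(F["w1"],C["w1"][0]),(F["w2"],C["w2"][0])]))
for k,a,b in (("D",(424.7,231.8),C["w1"][0]),("D",(424.7,231.8),C["w2"][0]),("C",(441.7,189.1),C["w1"][1]),("B",(473.4,231.3),C["w2"][1]),("A",(380.5,206.6),C["w2"][2])):
    print(k,[np.round(x,4).tolist() for x in tri([(t,a),(F["w1" if (k=="C" or b==C["w1"][0]) else "w2"],b)])])
manip.goto([.45,-.02,.43],[-np.pi/2,0,-1.3]); manip.goto([.41,.37,.32],[-np.pi/2,0,-.63]);manip.pause(.3)
f=grab("wrist"); save(f,"w3.png"); np.savez("pics/w3",T=f["T"],mtx=f["mtx"],color=f["color"])
print(np.round(status.current_joint_positions(),2),status.current_time_s())
E
```

```text
w1 [283.9 162.8  63.7  66.5] [ 0.4773 -0.2593  0.0275]
w1 [424.8 171.4  47.2  52.8] [ 0.5939 -0.3075  0.0275]
w2 [305.2 151.9  66.7  67.9] [ 0.4753 -0.2599  0.0275]
w2 [172.3 201.   35.4  42.5] [ 0.4782 -0.3912  0.0275]
w2 [454.2 181.1  24.4  29.1] [ 0.5437 -0.1413  0.0275]
D (array([ 0.47604344, -0.26035653,  0.02061766]), [[0.1, 0.2], [0.2, -0.1]])
D [[0.4768, -0.2601, 0.0264], [[-0.3, -0.1], [-0.0, 0.8]]]
D [[0.476, -0.2604, 0.0261], [[-0.2, 0.2], [-0.2, 0.7]]]
C [[0.5943, -0.3089, 0.0255], [[-0.3, -0.1], [-0.1, 0.9]]]
B [[0.4788, -0.3945, 0.0222], [[-0.0, -0.0], [-0.1, -0.1]]]
A [[0.5446, -0.1409, 0.026], [[-0.1, 0.1], [-0.1, 0.3]]]
[ 0.53  0.33  1.65 -0.    1.16 -0.41] 7.175
```

View pics/w3.png

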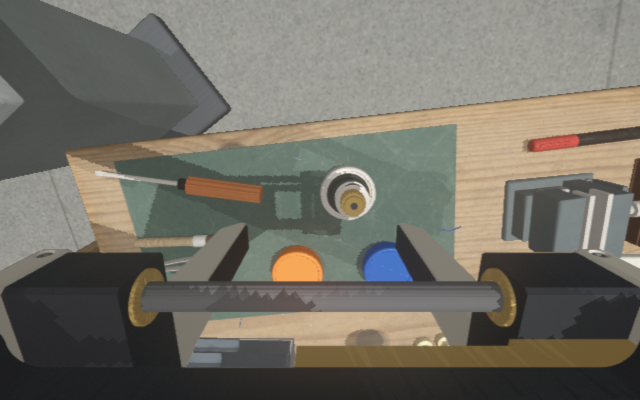

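The wrist view shows the pile at (350,197): pale tin, black ring, loupe and brass nut at (353,205). The orange (297,264) and blue (387,262) look-alikes stand to the side. The pale tin under the nut is the one meant.

```bash
python3 - <<'E'
from h import *
f=dict(np.load("pics/w3.npz")); t=grab("top"); s=grab("scene")
def brass(f,box):
    h=cv2.cvtColor(f["color"],cv2.COLOR_RGB2HSV); m=(h[...,0]>12)&(h[...,0]<32)&(h[...,1]>110)&(h[...,2]>60); return ells(f,m,box,10)
def pale(f,box):
    h=cv2.cvtColor(f["color"],cv2.COLOR_RGB2HSV); m=(h[...,1]<60)&(h[...,2]>120); return ells(f,m,box,100)
for n,ff,b in (("w",f,(310,155,390,235)),("t",t,(170,230,206,266)),("s",s,(280,295,325,345))):
    for k,fn in(("brass",brass),("pale",pale)):
        for e in fn(ff,b): print(n,k,np.round(e,1),"z.055",onz(ff,e[:2],.055).round(4),"z.02",onz(ff,e[:2],.02).round(4))
x0=320;y0=160
im=cv2.resize(f["color"][160:235,310:390,::-1],None,fx=5,fy=5,interpolation=cv2.INTER_CUBIC)
P=np.array([.4285,.384,0])
for P,c in ((np.array([.4285,.384,0]),(0,0,255)),):
  for z,r in ((.02,.028),(.032,.0185),(.046,.016),(.064,.0085)):
    q=np.array([proj(f,[P[0]+r*np.cos(a),P[1]+r*np.sin(a),z]) for a in np.linspace(0,6.28,60)])
    cv2.polylines(im,[((q-[310,160]+.5)*5).astype(np.int32)],True,c,1)
cv2.imwrite("pics/c3.png",cv2.resize(im,None,fx=1.6,fy=1.6))
E
```

```text
w brass [352.3 202.3  22.8  25.2] z.055 [0.4282 0.3905 0.055 ] z.02 [0.4396 0.387  0.02  ]
w pale [356.7 190.7  76.1  93.4] z.055 [0.4216 0.3997 0.055 ] z.02 [0.432  0.3976 0.02  ]
t brass [183.5 248.2   6.5   8.2] z.055 [0.4288 0.3882 0.055 ] z.02 [0.4283 0.3986 0.02  ]
s brass [301.2 308.3  11.3  12.9] z.055 [0.4276 0.3859 0.055 ] z.02 [0.4465 0.3525 0.02  ]
s pale [300.8 320.6  49.7  53.9] z.055 [0.4123 0.4146 0.055 ] z.02 [0.4303 0.383  0.02  ]
```

View pics/c3.png

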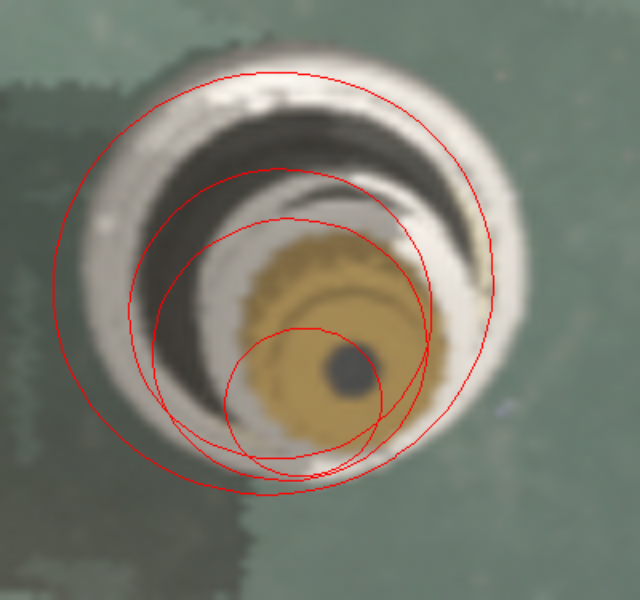

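```bash
python3 - <<'E'
from h import *
manip.goto([.4285,.389,.286],[-np.pi/2,0,-.63]); move_gripper(.5); manip.pause(.2)
f=grab("wrist"); np.savez("pics/w4",T=f["T"],mtx=f["mtx"],color=f["color"])
h=cv2.cvtColor(f["color"],cv2.COLOR_RGB2HSV); m=(h[...,0]>12)&(h[...,0]<32)&(h[...,1]>110)&(h[...,2]>60)
for e in ells(f,m,(260,150,385,279),50): print(np.round(e,1),onz(f,e[:2],.057).round(4))
T=np.array(status.current_tcp_pos()); print(T,status.current_time_s(),status.current_wrist_force())
save(f,"w4.png",(220,120,420,290),3)
E
```

```text
[282.9 274.6   9.1  14.3] [0.4522 0.3321 0.057 ]
[323.2 212.5  26.9  29.3] [0.4279 0.3907 0.057 ]
[0.42850277 0.38900821 0.28596561] 8.7167 [ 0.13558864 -0.23302886  0.20246417]
```

View pics/w4.png

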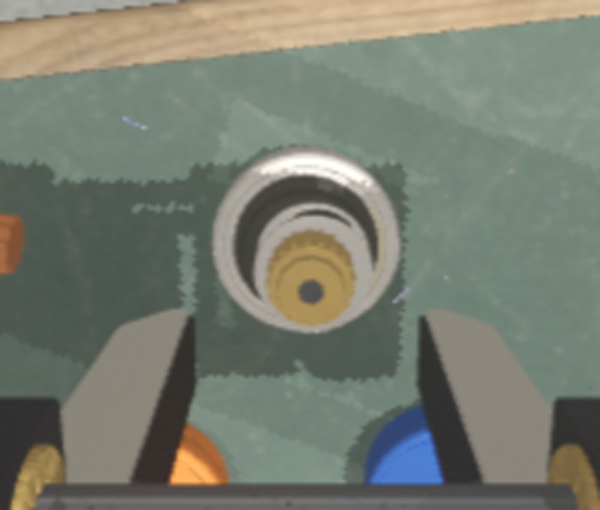

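The nut sits centred between the fingers. Next I'll write the pick and place routines, with a force-guarded descent and a wrist check of each dish, and do the nut.

```bash
cat > pp.py <<'E'
from h import *
TIP=.186
def O(yaw): return [-np.pi/2,0,yaw]
def tx(yaw): return np.array([np.cos(yaw),np.sin(yaw)])
def clk(): return round(status.current_time_s(),1)
def pick(xy,tipz,opening,strength,yaw=-.63):
    manip.goto([xy[0],xy[1],tipz+TIP+.05],O(yaw)); move_gripper(opening)
    manip.line_to([xy[0],xy[1],tipz+TIP],speed=.08)
    print("at",np.round(status.current_tcp_pos(),4),np.round(status.current_wrist_force(),1))
    move_gripper(0.,strength); manip.pause(.2); print("grip opening mm",status.current_opening()*93,clk())
    manip.line_to([xy[0],xy[1],tipz+TIP+.03],speed=.06); manip.line_to([xy[0],xy[1],.44],speed=.2)
    print("lifted",round(status.current_opening()*93,1),np.round(status.current_wrist_force(),2),clk())
def check(xy,d,yaw,z=.025):
    "hover beside the dish, fit its dark floor"
    p=np.array(xy)+.05*tx(yaw); manip.goto([p[0],p[1],.44],O(yaw)); manip.goto([p[0],p[1],TIP+.12],O(yaw)); manip.pause(.2)
    f=grab("wrist"); u=proj(f,[*xy,z]); r=d/2*1.35*286.8/.3
    x0,y0,x1,y1=[int(v) for v in (u[0]-r,u[1]-r,u[0]+r,u[1]+r)]; y0=max(y0,0)
    es=ells(f,f["color"].max(2)<75,(x0,y0,x1,y1),100)
    out=[(onz(f,e[:2],z)[:2],e) for e in es]
    for o,e in out: print("dish",o.round(4),np.round(e,1),"expected px",u.round(1))
    return f,[o for o,e in out]
def place(xy,yaw,grip_h,floor,opening):
    "grip_h: tip height above the piece's underside"
    manip.goto([xy[0],xy[1],TIP+.12],O(yaw))
    z=floor+grip_h+TIP+.006; manip.line_to([xy[0],xy[1],z],speed=.1); manip.pause(.3)
    f0=np.mean([status.current_wrist_force() for _ in range(3)],0)
    for i in range(10):
        z-=.001; manip.line_to([xy[0],xy[1],z],speed=.02); manip.pause(.05)
        df=np.array(status.current_wrist_force())-f0
        if df[2]>2: break
    print("stop z underside",round(z-TIP-grip_h,4),"dF",df.round(1),clk())
    move_gripper(opening); manip.pause(.2)
    manip.line_to([xy[0],xy[1],z+.06],speed=.1)
E
python3 - <<'E'
from pp import *
pick((.428,.3895),.0518,.5,12)
f,o=check((.5445,-.141),.030,-1.6)
save(f,"w5.png",(200,60,460,290),2.5)
E
```

```text
at [0.4282 0.3896 0.238 ] [ 0.5 -0.6 -0.3]
grip opening mm 20.12776284544005 10.7
lifted 20.6 [-0.49 -0.01 -0.25] 12.4
```

View pics/w5.png

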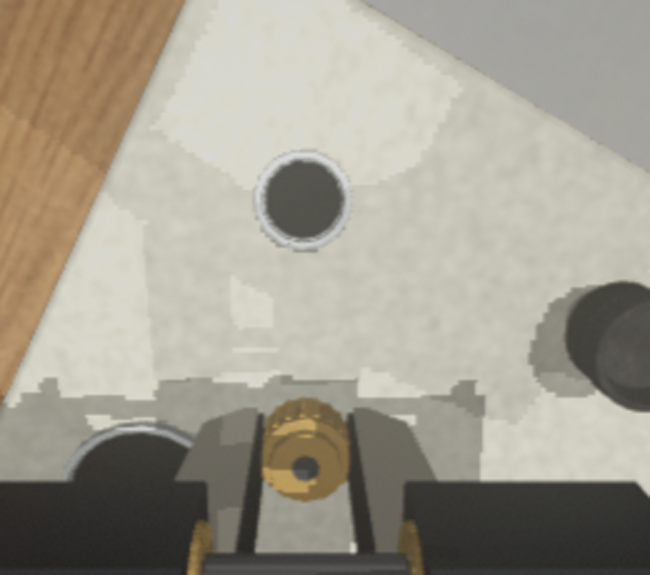

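The nut is held upright. Dish A is at about (321,140) and the eyepiece is well clear at (455,200). I'll raise the floor threshold and place it.

```bash
sed -i 's/max(2)<75/max(2)<110/' pp.py; python3 - <<'E'
from pp import *
f,o=check((.5445,-.141),.030,-1.6)
if len(o)==1 and np.hypot(*(o[0]-[.5445,-.141]))<.004:
    place(o[0]*.6+np.array([.5445,-.141])*.4,-1.6,.0058,.023,.45)
    f,_=check((.5445,-.141),.030,-1.6); save(f,"w6.png",(200,60,460,290),2)
E
```

```text
dish [ 0.545  -0.1402] [321.3 139.4  29.   29.4] expected px [320.8 140.3]
stop z underside 0.022 dF [-1.1  1.6  5. ] 20.5
```

View pics/w6.png

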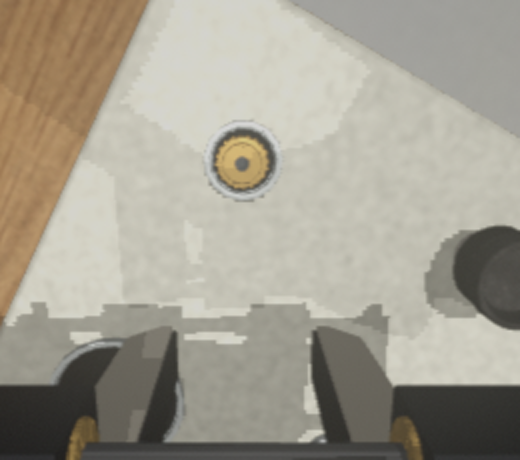

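The nut lies flat and upright, well centred in dish A. The loupe is next, after a look at the pile.

```bash
cat > look.py <<'E'
from pp import *
def look(z,r,hover,name,xy=(.4285,.389),op=.7,thr=None,dark=False,off=.0):
    p=np.array(xy)+off*tx(-.63)
    manip.goto([p[0],p[1],.44],O(-.63)); move_gripper(op); manip.goto([p[0],p[1],hover+TIP],O(-.63)); manip.pause(.2)
    f=grab("wrist"); np.savez("pics/"+name,T=f["T"],mtx=f["mtx"],color=f["color"]); save(f,name+".png",(240,140,400,280),4)
    print(clk(),proj(f,[*xy,z])); return f
E
python3 - <<'E'
from look import *
cur=status.current_tcp_pos(); manip.line_to([cur[0],cur[1],.44],speed=.25)
look(.046,.016,.09,"w7",off=.02)
E
```

```text
27.9 [319.53129706 187.30958266]
```

View pics/w7.png

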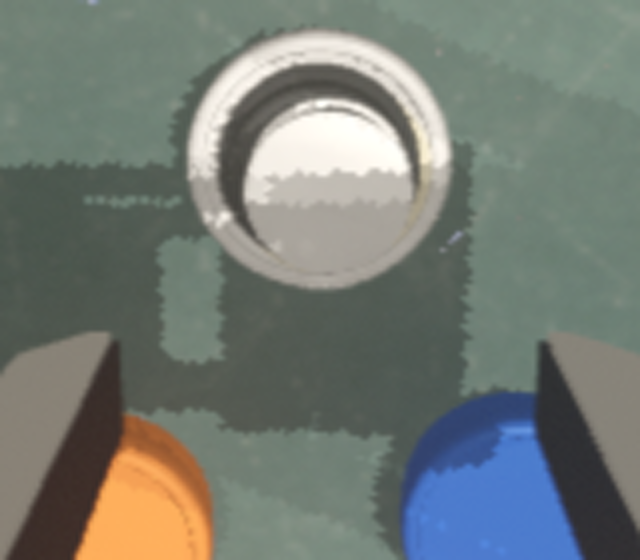

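The loupe cover is centred at px (322.5,186.7), about 2 mm right of where I expected it. I'll pick it up and place it in B.

```bash
python3 - <<'E'
from look import *
f=dict(np.load("pics/w7.npz")); P=onz(f,(322.5,186.7),.046)[:2]; print(P)
manip.goto([P[0],P[1],.0375+TIP+.05],O(-.63))
pick(P,.0375,.65,12)
xy=np.array([.4785,-.3935])
f,o=check(xy,.041,-1.9); save(f,"w8.png",(180,60,460,290),2)
if len(o)==1 and np.hypot(*(o[0]-xy))<.004:
    place(o[0]*.6+xy*.4,-1.9,.0055,.022,.6)
    f,_=check(xy,.041,-1.9); save(f,"w9.png",(180,60,460,290),2)
    a=[cv2.imread(f"pics/w{i}.png") for i in(8,9)]; cv2.imwrite("pics/w89.png",cv2.resize(np.hstack(a),(800,329)))
E
```

```text
[0.42944917 0.39111686]
at [0.4296 0.3912 0.2236] [ 0.5 -0.5  0.9]
grip opening mm 30.608481773820756 30.4
lifted 30.7 [ 0.01 -0.21 -0.3 ] 32.1
dish [ 0.4792 -0.3925] [321.1 138.3  40.8  41.8] expected px [320.7 139.6]
stop z underside 0.022 dF [-0.2  1.7  6.4] 39.3
dish [ 0.4782 -0.3938] [320.9 140.3  40.   42.9] expected px [321.  139.9]
```

```bash
ls pics/w89.png
```

```text
pics/w89.png
```

View pics/w89.png

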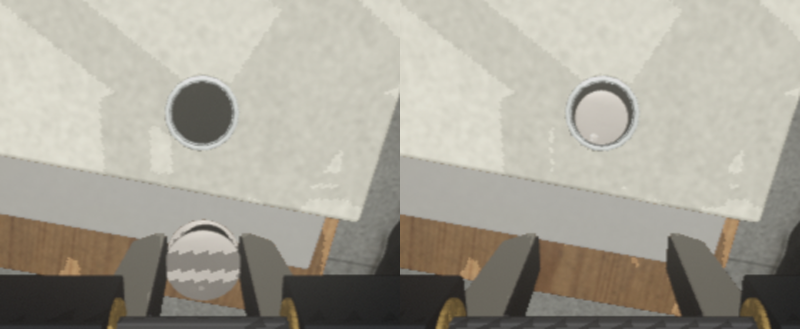

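```bash
python3 - <<'E'
from look import *
cur=status.current_tcp_pos(); manip.line_to([cur[0],cur[1],.44],speed=.25)
look(.032,.0185,.08,"w10",xy=(.429,.389),op=.8,off=.02)
E
```

```text
47.5 [319.56416779 186.03017846]
```

View pics/w10.png

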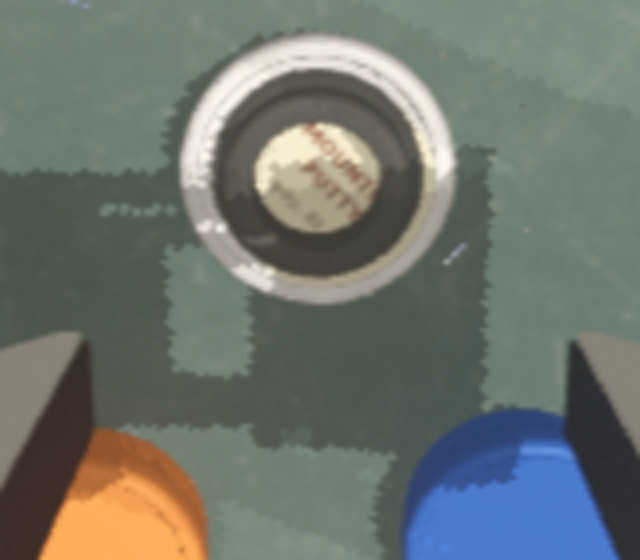

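The loupe lies flat in dish B. The ring is centred at px (319.6,183.5), concentric with the tin to within a millimetre. I'll pick it up and place it in C.

```bash
python3 - <<'E'
from look import *
f=dict(np.load("pics/w10.npz")); P=onz(f,(319.7,183.5),.029)[:2]; print(P, onz(f,(319.5,183.5),.02))
pick(P,.0235,.72,15)
xy=np.array([.594,-.308])
f,o=check(xy,.051,-1.75); save(f,"w11.png",(180,60,460,290),2)
if len(o)==1 and np.hypot(*(o[0]-xy))<.004 and status.current_opening()*93>33:
    place(o[0]*.6+xy*.4,-1.75,.0055,.022,.68)
    f,_=check(xy,.051,-1.75); save(f,"w12.png",(180,60,460,290),2)
    a=[cv2.imread(f"pics/w{i}.png") for i in(11,12)]; cv2.imwrite("pics/w1112.png",cv2.resize(np.hstack(a),(800,329)))
E
```

```text
[0.4280277  0.38983192] [0.42973773 0.38834775 0.02      ]
at [0.4282 0.39   0.2096] [-0.2  0.7 -0.1]
grip opening mm 37.349655291557674 49.8
lifted 37.4 [-0.16 -0.18 -0.91] 51.6
dish [ 0.5948 -0.3084] [321.5 140.2  51.8  52.6] expected px [320.5 139.9]
stop z underside 0.022 dF [-2.   0.9  5.3] 58.5
dish [ 0.5947 -0.3085] [321.7 140.5  52.   52.8] expected px [320.8 140.1]
```

View pics/w1112.png

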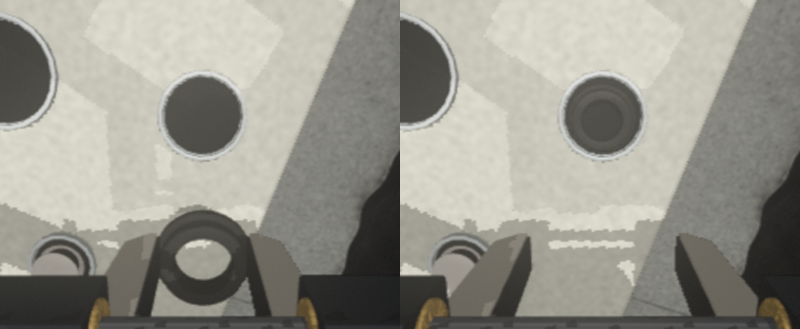

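The ring lies flat in dish C. The last piece is the tin: I'll check its position numerically first, then pick and place.

```bash
python3 - <<'E'
from look import *
cur=status.current_tcp_pos(); manip.line_to([cur[0],cur[1],.44],speed=.25)
f=look(.02,.028,.08,"w13",xy=(.429,.389),op=.85,off=.03)
h=cv2.cvtColor(f["color"],cv2.COLOR_RGB2HSV); m=((h[...,1]<55)|(h[...,0]<32)).astype(np.uint8)
m=cv2.morphologyEx(m,cv2.MORPH_OPEN,np.ones((3,3),np.uint8))
u=proj(f,[.4297,.3885,.015])
P=None
for e in ells(f,m,(int(u[0])-50,int(u[1])-48,int(u[0])+50,int(u[1])+48),1500):
    P=onz(f,e[:2],.0125)[:2]; print(np.round(e,1),u.round(1),P)
exp=np.array([.4294,.389])
if P is not None and np.hypot(*(P-exp))<.004:
    pick((P+exp)/2,.0068,.83,25)
    xy=np.array([.4765,-.260])
    f,o=check(xy,.064,-1.75); save(f,"w14.png",(180,60,460,290),2)
E
```

```text
66.5 [319.61932398 170.30685113]
[318.5 169.5 112.1 117.5] [319.6 170.1] [0.4291093  0.38773471]
at [0.4294 0.3885 0.1929] [-0.6 -0.3  0.5]
grip opening mm 53.27170402896775 68.6
lifted 52.9 [ 0.95 -0.08 -0.15] 70.4
dish [ 0.4766 -0.2594] [320.7 139.3  66.6  67.6] expected px [320.7 139.9]
```

View pics/w14.png

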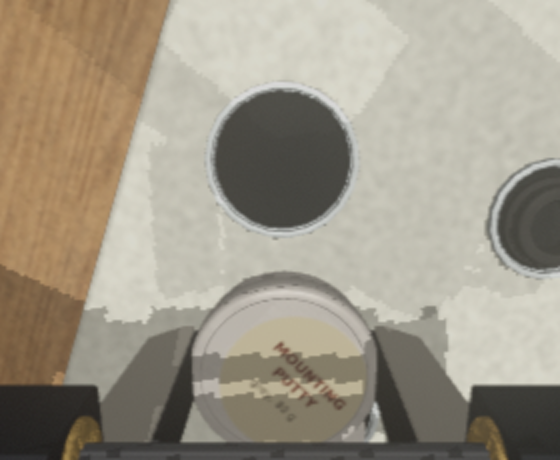

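The tin hangs level and centred in the jaws, and dish D is empty at (321,139). I'll place it, then check from above.

```bash
python3 - <<'E'
from look import *
xy=np.array([.4766,-.2597])
place(xy,-1.75,.0068,.022,.74)
c=status.current_tcp_pos(); manip.line_to([c[0],c[1],.40],speed=.25)
manip.goto([.30,-.45,.42],O(-2.4)); manip.pause(.3)
t=grab("top"); s=grab("scene"); print(clk(),np.round(status.current_wrist_force(),1))
r=lambda i,w,h: cv2.resize(i,(w,h),interpolation=cv2.INTER_CUBIC)
b=lambda f,x0,y0,x1,y1: f["color"][y0:y1,x0:x1,::-1]
A=r(b(t,345,140,505,260),480,360); B=r(b(t,165,160,255,270),270,360); C=r(b(s,330,150,455,210),480,230); D=r(b(s,225,250,345,345),270,230)
cv2.imwrite("pics/end.png",np.vstack([np.hstack([A,B]),np.hstack([C,D])]))
E
```

```text
stop z underside 0.021 dF [-2.   1.3  9.5] 77.5
81.0 [ 0.6  1.  -0.2]
```

View pics/end.png

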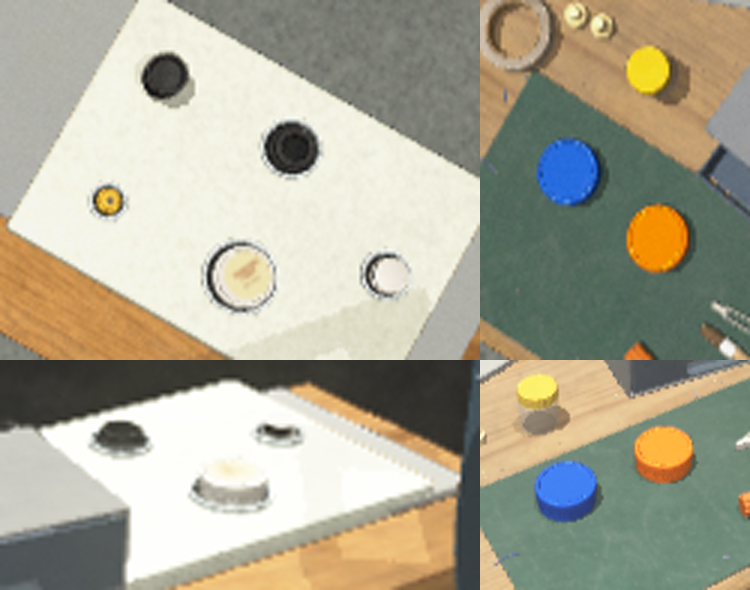

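```bash
python3 - <<'E'
from bench import manip
print(manip.job_done())
E
```

```text
the job is handed in; nothing more can be done
None
```

All four pieces are in their dishes, and I handed the job in just after 81 s (limit 136 s). I took the pile apart from the top down, placing each piece before lifting the next: nut in A, loupe in B, ring in C, tin in D.

- **Seating:** I lowered each piece until the wrist felt contact (5–9.5 N). The nut, loupe and ring stopped with their undersides at z = 0.022 and the tin at 0.021. That is dish-floor height; a piece caught on a rim would have stopped about 4 mm higher.
- **Views after placing:** The wrist camera showed the nut, loupe and ring flat and centred in their dishes. I checked the tin only in the top and scene views, where it is flat and right way up. The tin and loupe look slightly off-centre from above, about what parallax from their height would give.
- **Bystanders:** The final top view shows the eyepiece at (400,165) and the jar at about (221,181), the same pixels as at the start. The blue and orange look-alikes were not touched, and the gripper is clear of everything.
- **Disagreements:**
  - The cameras differed by up to about 5 mm on the nut's position, so I relied on the close wrist views.
  - The fit of the tin's outline before its grasp was larger than the tin, probably from background clutter. Its centre was within 1.5 mm of the earlier estimate, and the grasp closed properly.

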